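# Take the depth of a round mould bore with a rod gauge

## Task

Take the depth of the graphite mould that has the round bore: lift the depth gauge out of the tin by its hub and lower its rod upright into the round bore until it bottoms out, then keep pushing the stop down the rod until its foot rests on the top of the block. Hold the stop there for a second, then let go and move clear, leaving the gauge standing in the bore.

Things in the scene. Friction and masses are not known exactly. Their poses are not given: they have to be found in the camera images.
- gauge_grip (a point): Depth gauge, standing upright in an empty tin: its stop is a steel foot bar 90 x 26 x 12 mm (long along its x) with a round aluminium hub, 28 mm in diameter, from 12 to 60 mm above the foot's underside; a 12 mm round steel rod slides through both. This point is on the hub's axis, 38 mm above the foot's underside, the place to grip; z is up. At the start the foot lies across the rim of the tin (68 mm in diameter, 100 mm high, fixed). The gauge weighs 0.2 to 0.35 kg.
- rod_tip (a point): Centre of the lower end of the gauge's rod, on the axis of hub and foot, 56 to 64 mm below the foot's underside at the start. The rod's upper end stands 4 to 12 mm out of the hub at the start and rises as the stop is pushed down. The rod stays wherever it is in the stop until about 3.5 N pushes it along; it can rise up to 26 mm from its longest (64 mm) setting.
- round_bore (a point): Centre of the mouth of the blind round bore, level with the top face of its dark graphite block (84 x 84 x 60 mm, fixed to the table). The bore is 40 mm in diameter and 44 mm deep with a flat floor; z is up.
- square_pocket (a point): Centre of the mouth of the other mould's pocket: a block of the same size and material, but with a square pocket 36 x 36 mm, 44 mm deep. Not the one to gauge.
There are look-alikes about, which are no part of the job. What is shaped like the part that bears gauge_grip but purple is not meant.

How it is judged:
By the outcome, as a careful person would: the job done as asked, in the order asked, and still so for the second after the job is handed in, with the robot touching nothing.
It also fails if it takes over 38 s, if anything falls off the work surface, if the arm or the gripper's body presses on something with over 40 N, if the wrist force passes 120 N, or if a joint passes its speed limit or range.

## Robot

A 6-joint arm with a two-finger parallel gripper is mounted at the origin on a cart in front of the work surface, level with it; the furniture and walls round the work are solid. World frame = base frame: x ahead of the robot, y to its left, z up, the work surface at z = 0. Lengths are in m, angles in rad, forces in N, time in s.
With the tool pointing down it reaches from about 0.3 to 0.775 m from the base axis. Payload 14.6 kg.
Tool frame: the origin (TCP) lies between the finger pads; the fingertips stand 22 mm ahead of it and the grasp point (between the pads) lies 3 mm ahead of it; z points along the fingers, y is the direction in which the jaws open and shut (so a half turn about z gives the same grasp; the last joint's range is limited). The gripper opens to 85 mm and grips with 20 to 120 N. Pads are 22 mm wide; open, the fingers measure 114 mm over their backs; the gripper's body (76 mm by 85 mm) begins 54 mm behind the grasp point. The pads swing forward as they close: fully open they stand 13 mm farther back than shut.
Start: joints at [-0.067, 0.3, 1.521, -0, 1.321, -0.067], TCP at [0.55, -0, 0.23] pointing down, gripper open.
Joint ranges: [-3.03, 3.03], [-0.79, 2.21], [0.23, 2.52], [-1.04, 4.18], [0, 3.07], [-2.55, 2.55]. Speed limits (rad/s): [2.22, 2.22, 2.57, 3.14, 3.14, 3.14].

## Interface

Orientations are given as a rotation vector (axis times angle).
In Python, from bench import observe, vision, arm gives the robot as it stands.
- The arm moves only by the tool move_arm, never from a script. Its argument "motion" is a list of rows, each an object of numbers: "dx", "dy", "dz": the shift along the tool's x, y, z in m; "yaw": the turn about the tool's z in rad; "fingers": the finger opening in m, from 0 to 0.0854. In form: [{"dx": .., "dy": .., "dz": .., "yaw": .., "fingers": ..}, ...]. A call has 1 to 12 rows; each row shifts and turns the commanded pose from where the row before left it, along the tool's axes as they then stand; what a row does not reach is not made up. A row lasts 1/12 s, in which the tool goes at most 41.7 mm and 7.16 degrees, less where a joint would pass 70% of its speed; a pose out of reach is approached as far as the arm can. A call is refused whole if a number of a shift passes 0.0417 or a number of a turn 0.125, either way. A call with a gripper value outside its range is refused whole. The fingers move at their own pace and stop on an object; "newtons" is the grip in N (left out, the last holds). Time passes only in rows, so rows that do not move let the fingers close. It gives the time, the measured TCP pose, the force and the opening at its end, in the units of the state.
- observe(): the state, without advancing time (a new reading comes with each control period).
- vision.snapshot(name): name is "scene" or "side" or "wrist"; returns the picture (400x640x3 uint8, blue, green, red); there is no depth.
- vision.camera_model(name): a dict with "fx", "fy", "cx", "cy" (pixels), "extrinsics" (4x4, takes a point from camera to world coordinates). Camera axes: x right, y up, looking along -z (the intrinsics and any distortion apply to the point x, -y, -z); pixel columns grow to the right and rows downward; lengths in m; the calibration is good to about 2 mm. A picture is of the moment at which its call begins: read the wrist's pose just before it. camera_model takes no time and is no camera call; for the wrist camera it gives the pose at the moment of the call.
- arm.job_done(): hands the job in, once; it reports no verdict.
The state is a dict: "time_s": time; "qpos": joint angles; "joint_velocities": joint speeds; "effort": joint torques, N m; "ee_pos": TCP position; "ee_rot": TCP orientation; "contact_force": force on the tool from outside, world axes, zero at the start; "ft_torque": the same for the moment, N m; "gripper_width": opening from 0.0 (shut) to 1.0 (fully open).
Only numpy, scipy, OpenCV 4.12 (cv2) and the standard library are available. Lean on these libraries where they do the work, as an engineer would, in place of code of your own. Each camera call takes 0.05 s, during which the arm holds its last target. There are 200 camera calls.

## Working session

There is one attempt and no reset: what is moved stays moved. The work goes in short steps, Python scripts to look and compute and a tool call to move; the robot and the scene stay as the last step left them, time stands still between calls to the robot, and variables do not carry over. Pictures are saved under pics/ and viewed, about 8 in all and at most 12, crops included, and the job is handed in when it is done.

Besides the shell and the picture viewer there is one more tool, called after "Emit:" as name(argument=value, ...), one argument or row to a line, values as JSON. move_arm: Moves the arm, as the interface text tells. Its arguments: {"type":"object","properties":{"motion":{"type":"array"},"newtons":{"type":"number"}},"required":["motion"]}

```bash
mkdir -p pics; python3 - <<'E'
from bench import observe, vision
import cv2,numpy as np
s=observe();print({k:np.round(v,3) for k,v in s.items()})
for n in("scene","side"):
    m=vision.camera_model(n);print(n,{k:np.round(v,4).tolist() for k,v in m.items()})
    cv2.imwrite(f"pics/{n}0.png",vision.snapshot(n))
m=vision.camera_model("wrist");print({k:np.round(v,4).tolist() for k,v in m.items()})
cv2.imwrite("pics/wrist0.png",vision.snapshot("wrist"))
E
```

```text
{'time_s': np.float64(0.0), 'qpos': array([-0.067,  0.301,  1.522,  0.   ,  1.321, -0.067]), 'joint_velocities': array([ 0.001,  0.002, -0.001,  0.001, -0.   , -0.001]), 'effort': array([ 2.0000e-03, -5.4349e+01, -3.6178e+01,  0.0000e+00,  4.0000e-03,
       -0.0000e+00]), 'ee_pos': array([0.55, 0.  , 0.23]), 'ee_rot': array([-2.221e+00, -2.221e+00,  1.000e-03]), 'contact_force': array([ 0.019, -0.077, -0.624]), 'ft_torque': array([ 0.013, -0.039, -0.036]), 'gripper_width': np.float64(0.998)}
scene {'fx': 462.714, 'fy': 462.714, 'cx': 311.6387, 'cy': 201.091, 'extrinsics': [[0.9095, 0.244, -0.3367, 0.1112], [-0.4154, 0.499, -0.7605, -0.5992], [-0.0176, 0.8316, 0.5552, 0.7451], [0.0, 0.0, 0.0, 1.0]]}
side {'fx': 466.6277, 'fy': 466.6277, 'cx': 312.8158, 'cy': 193.2153, 'extrinsics': [[-0.6251, -0.6074, 0.4902, 1.036], [0.7804, -0.4731, 0.409, 0.6919], [-0.0165, 0.6382, 0.7697, 0.9883], [0.0, 0.0, 0.0, 1.0]]}
{'fx': 330.478, 'fy': 330.478, 'cx': 324.5291, 'cy': 203.4219, 'extrinsics': [[1.0, 0.0001, 0.0021, 0.5494], [-0.0007, 0.9646, 0.2637, 0.0681], [-0.002, -0.2637, 0.9646, 0.3734], [0.0, 0.0, 0.0, 1.0]]}
```

View pics/scene0.png

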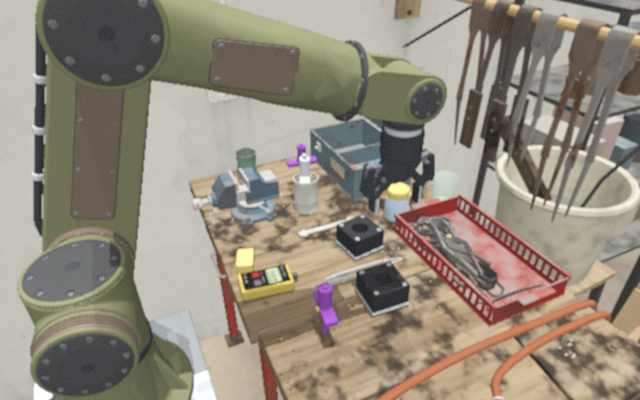

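View pics/side0.png

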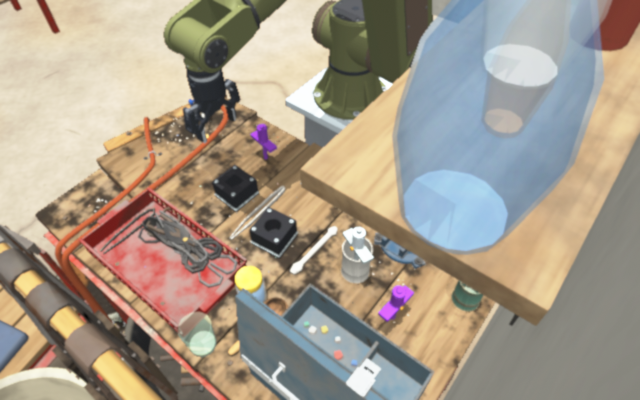

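The gauge (steel and aluminium) stands in its tin at scene (306,180) and side (357,245). The purple look-alikes are at scene (325,305) and (301,157). The two moulds are at scene (361,230) and (383,286), and at side (273,228) and (236,187). Next I'll confirm which is which with enlarged crops and triangulate.

```bash
cat > h.py <<'E'
import numpy as np,cv2
from bench import observe, vision
def ray(m,u,v):
    T=np.array(m["extrinsics"]);d=np.array([(u-m["cx"])/m["fx"],-(v-m["cy"])/m["fy"],-1.]);return T[:3,3],T[:3,:3]@d
def plane(m,u,v,z):
    o,d=ray(m,u,v);return o+d*(z-o[2])/d[2]
def tri(a,b):
    A=np.zeros((3,3));B=np.zeros(3);o=[]
    for m,u,v in(a,b):
        p,d=ray(m,u,v);d=d/np.linalg.norm(d);P=np.eye(3)-np.outer(d,d);A+=P;B+=P@p
    return np.linalg.solve(A,B)
def proj(m,p):
    T=np.array(m["extrinsics"]);q=T[:3,:3].T@(np.asarray(p)-T[:3,3]);return np.array([m["cx"]+m["fx"]*q[0]/-q[2],m["cy"]-m["fy"]*q[1]/-q[2]])
E
python3 - <<'E'
from h import *
S=vision.camera_model("scene");D=vision.camera_model("side")
print("gauge",tri((S,305,165),(D,358,237)))
for n,p in(("A",(361,230)),("B",(383,285))):
    q=plane(S,*p,.06);print(n,q,proj(D,q))
a=cv2.imread("pics/scene0.png")[140:320,270:430];b=cv2.imread("pics/side0.png")[150:300,200:400]
a=cv2.resize(a,(400,450),interpolation=3);b=cv2.resize(b,(400,300),interpolation=3)
c=np.zeros((450,800,3),np.uint8);c[:,:400]=a;c[:300,400:]=b
cv2.imwrite("pics/crop0.png",c)
E
```

```text
gauge [0.53346156 0.39641606 0.14019348]
A [0.58202443 0.17152999 0.06      ] [269.40967455 221.85009596]
B [ 0.52956853 -0.01331483  0.06      ] [231.3572138  175.03781347]
```

View pics/crop0.png

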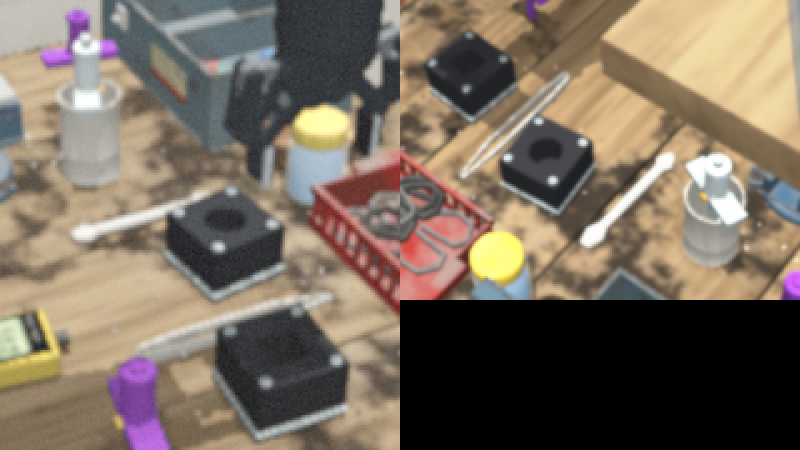

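View pics/wrist0.png

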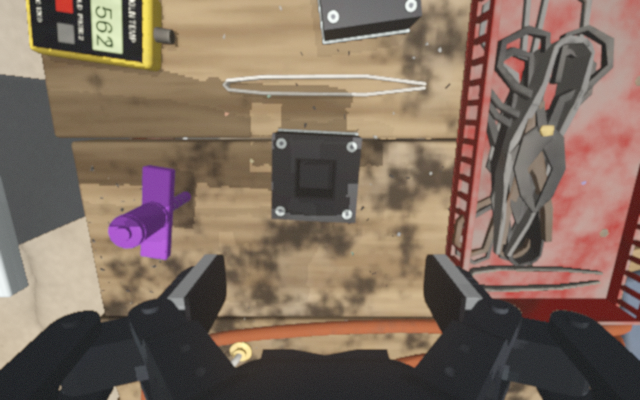

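The moulds in the pictures:
- **Round bore:** scene (360,228) / side (273,226), with a visibly circular mouth. It sits at about (0.58, 0.17) and is the target.
- **Square pocket:** scene (383,286) / wrist (316,177). Not the one to gauge.

The grey gauge is in the tin at about (0.53, 0.40), and the purple ones are look-alikes. Before moving I'll check where the overhead shelf in the side view lies.

```bash
python3 - <<'E'
from h import *
S=vision.camera_model("scene");D=vision.camera_model("side")
for p in((303,182),(540,322),(303,160)):
    for z in(.1,.2,.3,.4,.5,.6,.7):
        q=plane(D,*p,z);print(p,q.round(3),proj(S,q).round())
print(tri((S,360,228),(D,273,226)))
E
```

```text
(303, 182) [0.457 0.177 0.1  ] [313. 229.]
(303, 182) [0.522 0.235 0.2  ] [327. 174.]
(303, 182) [0.587 0.293 0.3  ] [341. 120.]
(303, 182) [0.652 0.351 0.4  ] [355.  66.]
(303, 182) [0.718 0.409 0.5  ] [369.  14.]
(303, 182) [0.783 0.467 0.6  ] [382. -37.]
(303, 182) [0.848 0.525 0.7  ] [395. -87.]
(540, 322) [0.452 0.786 0.1  ] [235. 129.]
(540, 322) [0.518 0.776 0.2  ] [252.  98.]
(540, 322) [0.584 0.765 0.3  ] [270.  65.]
(540, 322) [0.649 0.754 0.4  ] [290.  30.]
(540, 322) [0.715 0.744 0.5  ] [310.  -8.]
(540, 322) [0.781 0.733 0.6  ] [332. -47.]
(540, 322) [0.847 0.723 0.7  ] [355. -89.]
(303, 160) [0.398 0.129 0.1  ] [298. 249.]
(303, 160) [0.469 0.192 0.2  ] [315. 188.]
(303, 160) [0.541 0.255 0.3  ] [331. 130.]
(303, 160) [0.613 0.319 0.4  ] [347.  73.]
(303, 160) [0.685 0.382 0.5  ] [363.  18.]
(303, 160) [0.757 0.446 0.6  ] [378. -35.]
(303, 160) [0.829 0.509 0.7  ] [392. -87.]
[0.58529642 0.18437392 0.05652377]
```

```bash
python3 - <<'E'
from h import *
S=vision.camera_model("scene");D=vision.camera_model("side")
for p in((303,182),(400,75),(540,322),(410,62)):
    print(p,[plane(D,*p,z).round(2).tolist() for z in(.55,.6,.65,.7,.75)])
for p in((427,97),(400,100),(103,40)):
    o,d=ray(S,*p);print(p,(o+d*(0-o[1])/d[1]).round(3), (o+d*(-.06-o[1])/d[1]).round(3))
E
```

```text
(303, 182) [[0.75, 0.44, 0.55], [0.78, 0.47, 0.6], [0.82, 0.5, 0.65], [0.85, 0.52, 0.7], [0.88, 0.55, 0.75]]
(400, 75) [[0.49, 0.42, 0.55], [0.55, 0.45, 0.6], [0.61, 0.48, 0.65], [0.68, 0.51, 0.7], [0.74, 0.54, 0.75]]
(540, 322) [[0.75, 0.74, 0.55], [0.78, 0.73, 0.6], [0.81, 0.73, 0.65], [0.85, 0.72, 0.7], [0.88, 0.72, 0.75]]
(410, 62) [[0.45, 0.41, 0.55], [0.52, 0.44, 0.6], [0.59, 0.48, 0.65], [0.65, 0.51, 0.7], [0.72, 0.54, 0.75]]
(427, 97) [0.593 0.    0.455] [ 0.545 -0.06   0.484]
(400, 100) [0.539 0.    0.459] [ 0.496 -0.06   0.488]
(103, 40) [0.117 0.    0.607] [ 0.117 -0.06   0.621]
```

Emit:
move_arm(
  motion=[
    {"dx": 0.04},
    {"dx": 0.04},
    {"dx": 0.04},
    {"dx": 0.04},
    {"dx": 0.04, "dy": -0.01},
    {"dx": 0.04},
  ],
)

```text
invalid input at $.motion[0]: expected keys dx, dy, dz, yaw, fingers
```

Emit:
move_arm(
  motion=[
    {"dx": 0.04, "dy": 0, "dz": 0, "yaw": 0, "fingers": 0.085},
    {"dx": 0.04, "dy": 0, "dz": 0, "yaw": 0, "fingers": 0.085},
    {"dx": 0.04, "dy": 0, "dz": 0, "yaw": 0, "fingers": 0.085},
    {"dx": 0.04, "dy": 0, "dz": 0, "yaw": 0, "fingers": 0.085},
    {"dx": 0.04, "dy": -0.01, "dz": 0, "yaw": 0, "fingers": 0.085},
    {"dx": 0.04, "dy": 0, "dz": 0, "yaw": 0, "fingers": 0.085},
    {"dx": 0.04, "dy": 0, "dz": 0, "yaw": 0, "fingers": 0.085},
    {"dx": 0.03, "dy": 0, "dz": 0, "yaw": 0, "fingers": 0.085},
    {"dx": 0.01, "dy": 0, "dz": 0, "yaw": 0, "fingers": 0.085},
  ],
)

```text
time_s: 0.9
ee_pos: [0.539, 0.3239, 0.2296]
ee_rot: [-2.217, -2.225, 0.001]
contact_force: [0.5, 0.1, -0.3]
gripper_width: 0.996
```

```bash
python3 - <<'E'
from h import *
import json
s=observe();print(s["time_s"],s["ee_pos"],s["ee_rot"],s["qpos"])
m=vision.camera_model("wrist");json.dump({k:np.array(v).tolist() for k,v in m.items()},open("w1.json","w"))
cv2.imwrite("pics/wrist1.png",vision.snapshot("wrist"))
E
```

```text
0.9 [0.5389603  0.32389654 0.22960892] [-2.21728837e+00 -2.22456632e+00  6.82468777e-04] [4.82670900e-01 4.78889856e-01 1.27633631e+00 5.68919217e-04
 1.38699772e+00 4.79289761e-01]
```

View pics/wrist1.png

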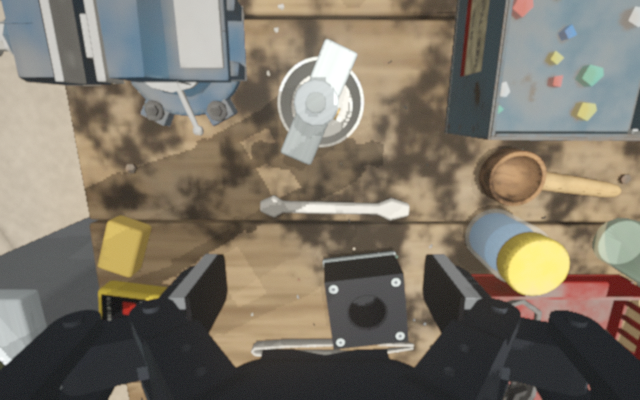

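The wrist view shows:
- The gauge hub at (317,99), with its foot running from (341,45) to (296,158) across the tin.
- The round bore at (367,310), with corner screws at (334,290), (393,282), (400,337) and (340,344).

```bash
python3 - <<'E'
from h import *
import json
m=json.load(open("w1.json"));g=cv2.cvtColor(cv2.imread("pics/wrist1.png"),6)
a=plane(m,341,45,.112);b=plane(m,296,157.5,.112);f=a-b
print("foot",a,b,(a+b)/2,np.linalg.norm(f),np.degrees(np.arctan2(f[1],f[0])))
for z in(.165,.172):print("hubtop",plane(m,317,99,z))
c=g[280:345,335:400];t=(c<28).astype(np.uint8)
n,l,s,ce=cv2.connectedComponentsWithStats(t);k=[(s[i].tolist(),(ce[i]+[335,280]).tolist()) for i in range(1,n) if s[i][4]>100];print(k)
print("bore",plane(m,367,310,.06))
P=[plane(m,*p,.06)for p in((334,290),(393,282),(400,337),(340,344))];print(np.array(P),np.mean(P,0))
e=P[1]-P[0];h=P[2]-P[3];print(np.degrees(np.arctan2([e[1],h[1]],[e[0],h[0]])))
E
```

```text
foot [0.54962184 0.43963    0.112     ] [0.51537372 0.35813873 0.112     ] [0.53249778 0.39888436 0.112     ] 0.08839548457544315 67.2045710382655
hubtop [0.53336035 0.40017471 0.165     ]
hubtop [0.53352597 0.39989981 0.172     ]
[]
bore [0.58398918 0.18754265 0.06      ]
[[0.54820181 0.21146856 0.06      ]
 [0.61007255 0.22107423 0.06      ]
 [0.62164406 0.1537982  0.06      ]
 [0.55554898 0.14446932 0.06      ]] [0.58386685 0.18270258 0.06      ]
[8.82493473 8.03384414]
```

Emit:
move_arm(
  motion=[
    {"dx": 0.038, "dy": -0.003, "dz": 0, "yaw": 0, "fingers": 0.06},
    {"dx": 0.038, "dy": -0.003, "dz": 0, "yaw": 0, "fingers": 0.06},
    {"dx": 0, "dy": 0, "dz": 0, "yaw": -0.105, "fingers": 0.06},
    {"dx": 0, "dy": 0, "dz": 0, "yaw": -0.105, "fingers": 0.06},
    {"dx": 0, "dy": 0, "dz": 0, "yaw": -0.105, "fingers": 0.06},
    {"dx": 0, "dy": 0, "dz": 0, "yaw": -0.105, "fingers": 0.06},
    {"dx": 0, "dy": 0, "dz": 0, "yaw": -0.105, "fingers": 0.06},
    {"dx": 0, "dy": 0, "dz": 0.01, "yaw": 0, "fingers": 0.06},
    {"dx": 0, "dy": 0, "dz": 0, "yaw": 0, "fingers": 0.06},
  ],
)

```text
time_s: 1.7
ee_pos: [0.5339, 0.3949, 0.218]
ee_rot: [-1.574, -2.718, 0.004]
contact_force: [-0.1, -0.5, -0.8]
gripper_width: 0.7
```

```bash
python3 - <<'E'
from h import *
import json
s=observe();print(s["time_s"],s["ee_pos"],s["ee_rot"],s["qpos"])
m=vision.camera_model("wrist");json.dump({k:np.array(v).tolist() for k,v in m.items()},open("w2.json","w"))
print(proj(m,[.533,.4,.165]))
a=vision.snapshot("wrist");b=vision.snapshot("scene")[90:240,250:410]
cv2.imwrite("pics/w2.png",np.vstack([cv2.resize(a,(480,300)),cv2.resize(b,(320,300)).repeat(1,0).__array__() if 0 else np.pad(cv2.resize(b,(320,300)),((0,0),(0,160),(0,0)))]))
E
```

```text
1.7 [0.5338532  0.39487484 0.21796809] [-1.57385377 -2.71756205  0.00398861] [ 5.81739523e-01  5.70659239e-01  1.16644591e+00 -8.06106119e-05
  1.40728837e+00  6.08391892e-02]
[327.64696449 218.42265602]
```

View pics/w2.png

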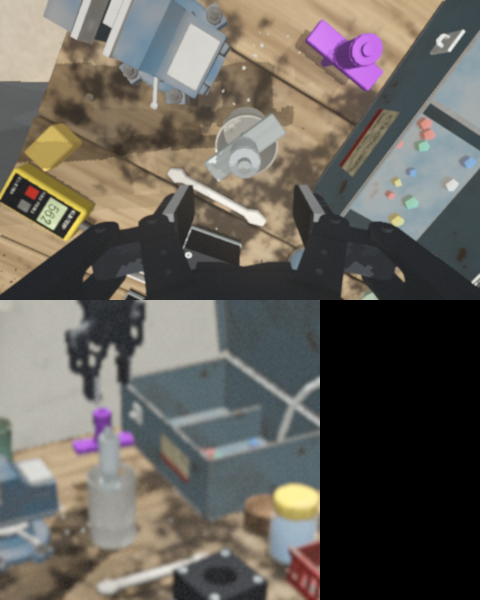

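```bash
python3 - <<'E'
from h import *
import json
m=json.load(open("w2.json"))
for z in(.165,.17):print("hub",plane(m,324,212,z).round(4))
for z in(.0,.06,.12):print("box edge",[plane(m,*p,z).round(3).tolist() for p in((593,0),(510,120),(430,240))])
for z in(.0,.06,.12):print("vise",[plane(m,*p,z).round(3).tolist() for p in((307,60),(235,138),(275,100))])
E
```

```text
hub [0.5289 0.4025 0.165 ]
hub [0.5282 0.4038 0.17  ]
box edge [[0.672, 0.675, 0.0], [0.673, 0.545, 0.0], [0.677, 0.391, 0.0]]
box edge [[0.644, 0.638, 0.06], [0.645, 0.53, 0.06], [0.648, 0.401, 0.06]]
box edge [[0.615, 0.602, 0.12], [0.616, 0.515, 0.12], [0.619, 0.412, 0.12]]
vise [[0.458, 0.49, 0.0], [0.428, 0.383, 0.0], [0.448, 0.44, 0.0]]
vise [[0.465, 0.484, 0.06], [0.44, 0.395, 0.06], [0.456, 0.442, 0.06]]
vise [[0.472, 0.478, 0.12], [0.452, 0.407, 0.12], [0.465, 0.444, 0.12]]
```

Emit:
move_arm(
  motion=[
    {"dx": 0.006, "dy": 0, "dz": 0.02, "yaw": 0, "fingers": 0.06},
    {"dx": 0, "dy": 0, "dz": 0.02, "yaw": 0, "fingers": 0.06},
    {"dx": 0, "dy": 0, "dz": 0.02, "yaw": 0, "fingers": 0.06},
    {"dx": 0, "dy": 0, "dz": 0.0165, "yaw": 0, "fingers": 0.06},
    {"dx": 0, "dy": 0, "dz": 0, "yaw": 0, "fingers": 0.06},
    {"dx": 0, "dy": 0, "dz": 0, "yaw": 0, "fingers": 0.06},
  ],
  newtons=50,
)

```text
time_s: 2.3
ee_pos: [0.5309, 0.401, 0.1436]
ee_rot: [-1.571, -2.72, 0.002]
contact_force: [-0.4, 1.1, 0.8]
gripper_width: 0.704
```

```bash
python3 - <<'E'
from h import *
s=observe();print(s["time_s"],s["ee_pos"],s["contact_force"],s["gripper_width"])
a=vision.snapshot("wrist")[200:,120:520];b=vision.snapshot("scene")[90:240,250:410]
cv2.imwrite("pics/w3.png",np.hstack([cv2.resize(a,(440,220)),cv2.resize(b,(235,220))]))
E
```

```text
2.3 [0.5309211  0.4009634  0.14362185] [-0.37315308  1.090522    0.76242346] 0.7044676538946811
```

View pics/w3.png

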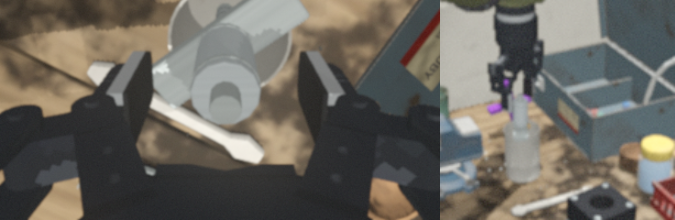

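The hub is centred between the pads and clear of the foot. I'll lower 2 mm and close.

Emit:
move_arm(
  motion=[
    {"dx": 0, "dy": 0, "dz": 0.002, "yaw": 0, "fingers": 0.06},
    {"dx": 0, "dy": 0, "dz": 0, "yaw": 0, "fingers": 0.02},
    {"dx": 0, "dy": 0, "dz": 0, "yaw": 0, "fingers": 0.02},
    {"dx": 0, "dy": 0, "dz": 0, "yaw": 0, "fingers": 0.02},
    {"dx": 0, "dy": 0, "dz": 0, "yaw": 0, "fingers": 0.02},
    {"dx": 0, "dy": 0, "dz": 0, "yaw": 0, "fingers": 0.02},
    {"dx": 0, "dy": 0, "dz": 0, "yaw": 0, "fingers": 0.02},
    {"dx": 0, "dy": 0, "dz": 0, "yaw": 0, "fingers": 0.02},
  ],
  newtons=50,
)

```text
time_s: 3.07
ee_pos: [0.5312, 0.4013, 0.1424]
ee_rot: [1.569, 2.721, 0.001]
contact_force: [-1.8, -0.0, 5.3]
gripper_width: 0.303
```

Emit:
move_arm(
  motion=[
    {"dx": 0, "dy": 0, "dz": -0.01, "yaw": 0, "fingers": 0.02},
    {"dx": 0, "dy": 0, "dz": -0.02, "yaw": 0, "fingers": 0.02},
    {"dx": 0, "dy": 0, "dz": -0.02, "yaw": 0, "fingers": 0.02},
    {"dx": 0, "dy": 0, "dz": -0.02, "yaw": 0, "fingers": 0.02},
    {"dx": 0, "dy": 0, "dz": -0.015, "yaw": 0, "fingers": 0.02},
    {"dx": 0, "dy": 0, "dz": 0, "yaw": 0, "fingers": 0.02},
    {"dx": 0, "dy": 0, "dz": 0, "yaw": 0, "fingers": 0.02},
  ],
)

```text
time_s: 3.65
ee_pos: [0.531, 0.4012, 0.2268]
ee_rot: [1.569, 2.722, 0.001]
contact_force: [-0.7, -1.0, -3.7]
gripper_width: 0.298
```

```bash
python3 - <<'E'
from h import *
s=observe();print(s["time_s"],s["ee_pos"],s["contact_force"],s["gripper_width"])
a=vision.snapshot("wrist")[200:,120:520];b=vision.snapshot("scene")[90:240,250:410];c=vision.snapshot("side")[150:300,270:430]
cv2.imwrite("pics/w4.png",np.hstack([cv2.resize(a,(320,160)),cv2.resize(b,(235,220))[:160],cv2.resize(c,(235,220))[:160]]))
E
```

```text
3.65 [0.53097026 0.40118237 0.2268327 ] [-0.73999951 -1.00619395 -3.73672434] 0.2984514363347634
```

View pics/w4.png

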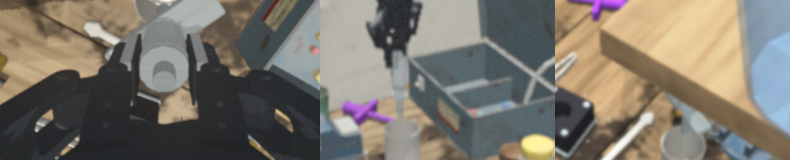

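Emit:
move_arm(
  motion=[
    {"dx": -0.02, "dy": -0.006, "dz": 0, "yaw": 0, "fingers": 0.02},
    {"dx": -0.035, "dy": -0.01, "dz": 0, "yaw": 0, "fingers": 0.02},
    {"dx": -0.035, "dy": -0.01, "dz": 0, "yaw": 0, "fingers": 0.02},
    {"dx": -0.035, "dy": -0.01, "dz": 0, "yaw": 0, "fingers": 0.02},
    {"dx": -0.035, "dy": -0.01, "dz": 0, "yaw": 0, "fingers": 0.02},
    {"dx": -0.035, "dy": -0.01, "dz": 0, "yaw": 0, "fingers": 0.02},
    {"dx": -0.02, "dy": -0.006, "dz": 0, "yaw": -0.106, "fingers": 0.02},
    {"dx": 0, "dy": 0, "dz": 0, "yaw": -0.11, "fingers": 0.02},
    {"dx": 0, "dy": 0, "dz": 0, "yaw": -0.11, "fingers": 0.02},
    {"dx": 0, "dy": 0, "dz": 0, "yaw": -0.11, "fingers": 0.02},
    {"dx": 0, "dy": 0, "dz": 0, "yaw": -0.11, "fingers": 0.02},
    {"dx": 0, "dy": 0, "dz": 0, "yaw": 0, "fingers": 0.02},
  ],
)

```text
time_s: 4.8
ee_pos: [0.5848, 0.1839, 0.2256]
ee_rot: [-0.769, -3.044, 0.001]
contact_force: [0.5, 0.3, -2.8]
gripper_width: 0.298
```

```bash
python3 - <<'E'
from h import *
s=observe();print(s["time_s"],s["ee_pos"],s["ee_rot"],s["contact_force"],s["gripper_width"])
S=vision.camera_model("scene");D=vision.camera_model("side");W=vision.camera_model("wrist");p=s["ee_pos"]
for M in(S,D,W):print(proj(M,[.585,.184,.06]),proj(M,[p[0],p[1],p[2]-.0424-.06]))
print(np.round(W["extrinsics"],4).tolist())
a=vision.snapshot("wrist");b=vision.snapshot("scene")[140:260,300:420];c=vision.snapshot("side")[150:270,213:333]
cv2.imwrite("pics/w5.png",np.vstack([a,np.pad(np.hstack([cv2.resize(b,(200,200)),cv2.resize(c,(200,200))]),((0,0),(0,240),(0,0)))]))
E
```

```text
4.8 [0.58479556 0.18392998 0.22564087] [-7.68748565e-01 -3.04444059e+00  1.28695955e-03] [ 0.46803172  0.25991847 -2.84264331] 0.2983968402651538
[359.53589382 226.90174253] [360.53656677 205.64878891]
[272.37314136 225.1595703 ] [270.16652687 209.3060719 ]
[324.08187508 187.27239238] [323.62702324 204.64440381]
[[0.4754, -0.8494, -0.2293, 0.5258], [0.8798, 0.4584, 0.1258, 0.2171], [-0.0017, -0.2616, 0.9652, 0.3693], [0.0, 0.0, 0.0, 1.0]]
```

View pics/w5.png

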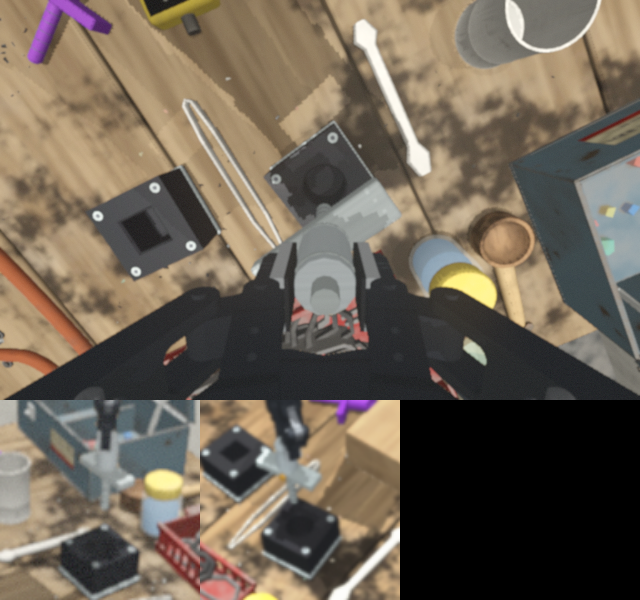

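Tip and bore line up in both fixed views, and the foot is parallel to the block's sides, clear of the screws. I'll lower into the mouth.

Emit:
move_arm(
  motion=[
    {"dx": 0, "dy": 0, "dz": 0.02, "yaw": 0, "fingers": 0.02},
    {"dx": 0, "dy": 0, "dz": 0.02, "yaw": 0, "fingers": 0.02},
    {"dx": 0, "dy": 0, "dz": 0.02, "yaw": 0, "fingers": 0.02},
    {"dx": 0, "dy": 0, "dz": 0.015, "yaw": 0, "fingers": 0.02},
    {"dx": 0, "dy": 0, "dz": 0.01, "yaw": 0, "fingers": 0.02},
    {"dx": 0, "dy": 0, "dz": 0.005, "yaw": 0, "fingers": 0.02},
    {"dx": 0, "dy": 0, "dz": 0, "yaw": 0, "fingers": 0.02},
  ],
)

```text
time_s: 5.53
ee_pos: [0.5848, 0.184, 0.1359]
ee_rot: [-0.778, -3.042, 0.001]
contact_force: [0.1, 0.4, -3.0]
gripper_width: 0.301
```

```bash
python3 - <<'E'
from h import *
s=observe();print(s["time_s"],s["ee_pos"],s["contact_force"],s["ft_torque"],s["gripper_width"])
a=vision.snapshot("scene")[140:260,300:420];c=vision.snapshot("side")[150:270,213:333]
cv2.imwrite("pics/w6.png",np.hstack([cv2.resize(a,(400,400)),cv2.resize(c,(400,400))]))
E
```

```text
5.5333 [0.58481652 0.18402678 0.13593752] [ 0.08112523  0.36186437 -2.97687327] [-0.02116115  0.02081729  0.00355978] 0.3011213410954928
```

View pics/w6.png

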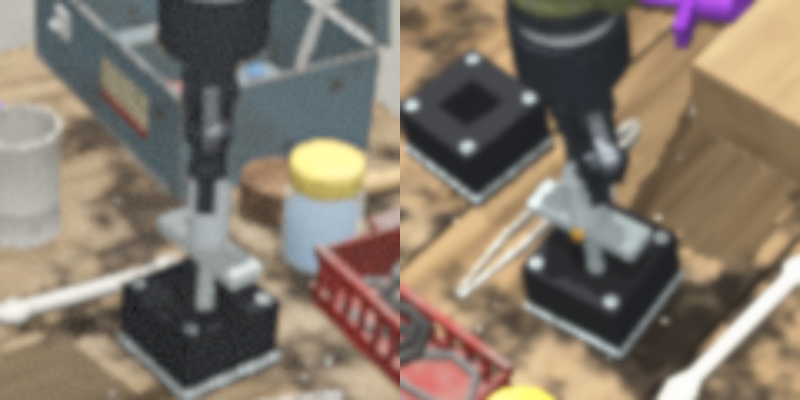

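The rod is inside the bore with no contact force yet. I'll push down slowly to the floor.

Emit:
move_arm(
  motion=[
    {"dx": 0, "dy": 0, "dz": 0.004, "yaw": 0, "fingers": 0.02},
    {"dx": 0, "dy": 0, "dz": 0.004, "yaw": 0, "fingers": 0.02},
    {"dx": 0, "dy": 0, "dz": 0.004, "yaw": 0, "fingers": 0.02},
    {"dx": 0, "dy": 0, "dz": 0.003, "yaw": 0, "fingers": 0.02},
    {"dx": 0, "dy": 0, "dz": 0.002, "yaw": 0, "fingers": 0.02},
    {"dx": 0, "dy": 0, "dz": 0.002, "yaw": 0, "fingers": 0.02},
    {"dx": 0, "dy": 0, "dz": 0.002, "yaw": 0, "fingers": 0.02},
    {"dx": 0, "dy": 0, "dz": 0, "yaw": 0, "fingers": 0.02},
  ],
)

```text
time_s: 6.3
ee_pos: [0.5851, 0.1841, 0.1155]
ee_rot: [-0.777, -3.044, 0.0]
contact_force: [0.9, -0.4, -2.8]
gripper_width: 0.303
```

Emit:
move_arm(
  motion=[
    {"dx": 0, "dy": 0, "dz": 0.002, "yaw": 0, "fingers": 0.02},
    {"dx": 0, "dy": 0, "dz": 0.002, "yaw": 0, "fingers": 0.02},
    {"dx": 0, "dy": 0, "dz": 0.002, "yaw": 0, "fingers": 0.02},
    {"dx": 0, "dy": 0, "dz": 0.002, "yaw": 0, "fingers": 0.02},
    {"dx": 0, "dy": 0, "dz": 0, "yaw": 0, "fingers": 0.02},
  ],
)

```text
time_s: 6.72
ee_pos: [0.585, 0.1841, 0.1075]
ee_rot: [-0.777, -3.044, 0.0]
contact_force: [-0.0, -0.0, -0.9]
gripper_width: 0.303
```

Emit:
move_arm(
  motion=[
    {"dx": 0, "dy": 0, "dz": 0.001, "yaw": 0, "fingers": 0.02},
    {"dx": 0, "dy": 0, "dz": 0.001, "yaw": 0, "fingers": 0.02},
    {"dx": 0, "dy": 0, "dz": 0.001, "yaw": 0, "fingers": 0.02},
    {"dx": 0, "dy": 0, "dz": 0.001, "yaw": 0, "fingers": 0.02},
    {"dx": 0, "dy": 0, "dz": 0, "yaw": 0, "fingers": 0.02},
  ],
)

```text
time_s: 7.13
ee_pos: [0.585, 0.1841, 0.1036]
ee_rot: [-0.777, -3.044, 0.0]
contact_force: [-0.4, 1.7, -0.5]
gripper_width: 0.301
```

```bash
python3 - <<'E'
from h import *
s=observe();print(s["time_s"],s["ee_pos"],s["contact_force"],s["ft_torque"],s["gripper_width"])
a=vision.snapshot("scene")[140:260,300:420];c=vision.snapshot("side")[150:270,213:333]
cv2.imwrite("pics/w7.png",np.hstack([cv2.resize(a,(400,400)),cv2.resize(c,(400,400))]))
E
```

```text
7.1333 [0.58503736 0.18407982 0.10356467] [-0.43802228  1.66425125 -0.50529983] [ 0.0876811  -0.05113634 -0.00081438] 0.30112341408718074
```

View pics/w7.png

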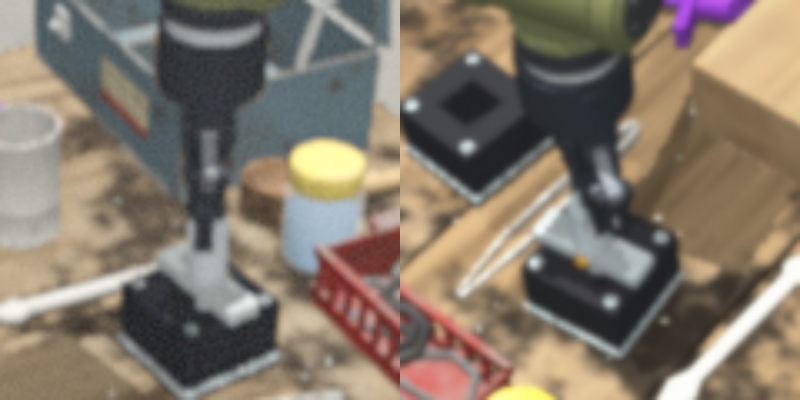

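Emit:
move_arm(
  motion=[
    {"dx": 0, "dy": 0, "dz": 0.001, "yaw": 0, "fingers": 0.02},
    {"dx": 0, "dy": 0, "dz": 0.0005, "yaw": 0, "fingers": 0.02},
    {"dx": 0, "dy": 0, "dz": 0, "yaw": 0, "fingers": 0.02},
  ],
)

```text
time_s: 7.48
ee_pos: [0.5852, 0.1841, 0.1026]
ee_rot: [0.777, 3.044, 0.0]
contact_force: [-1.6, -0.1, 4.0]
gripper_width: 0.305
```

Emit:
move_arm(
  motion=[
    {"dx": 0, "dy": 0, "dz": 0.0005, "yaw": 0, "fingers": 0.02},
    {"dx": 0, "dy": 0, "dz": 0, "yaw": 0, "fingers": 0.02},
  ],
)

```text
time_s: 7.65
ee_pos: [0.5853, 0.1841, 0.1026]
ee_rot: [0.777, 3.043, 0.0]
contact_force: [-4.2, -1.3, 8.4]
gripper_width: 0.304
```

The foot has seated: z is stuck at 0.1026 while the force rises. I'll press a touch more and hold for over a second.

Emit:
move_arm(
  motion=[
    {"dx": 0, "dy": 0, "dz": 0.0005, "yaw": 0, "fingers": 0.02},
    {"dx": 0, "dy": 0, "dz": 0, "yaw": 0, "fingers": 0.02},
    {"dx": 0, "dy": 0, "dz": 0, "yaw": 0, "fingers": 0.02},
    {"dx": 0, "dy": 0, "dz": 0, "yaw": 0, "fingers": 0.02},
    {"dx": 0, "dy": 0, "dz": 0, "yaw": 0, "fingers": 0.02},
    {"dx": 0, "dy": 0, "dz": 0, "yaw": 0, "fingers": 0.02},
    {"dx": 0, "dy": 0, "dz": 0, "yaw": 0, "fingers": 0.02},
    {"dx": 0, "dy": 0, "dz": 0, "yaw": 0, "fingers": 0.02},
    {"dx": 0, "dy": 0, "dz": 0, "yaw": 0, "fingers": 0.02},
    {"dx": 0, "dy": 0, "dz": 0, "yaw": 0, "fingers": 0.02},
    {"dx": 0, "dy": 0, "dz": 0, "yaw": 0, "fingers": 0.02},
    {"dx": 0, "dy": 0, "dz": 0, "yaw": 0, "fingers": 0.02},
  ],
)

```text
time_s: 8.65
ee_pos: [0.5854, 0.1841, 0.1026]
ee_rot: [0.777, 3.043, 0.001]
contact_force: [-4.8, -1.4, 12.8]
gripper_width: 0.302
```

Emit:
move_arm(
  motion=[
    {"dx": 0, "dy": 0, "dz": 0, "yaw": 0, "fingers": 0.02},
    {"dx": 0, "dy": 0, "dz": 0, "yaw": 0, "fingers": 0.02},
    {"dx": 0, "dy": 0, "dz": 0, "yaw": 0, "fingers": 0.02},
    {"dx": 0, "dy": 0, "dz": 0, "yaw": 0, "fingers": 0.02},
    {"dx": 0, "dy": 0, "dz": 0, "yaw": 0, "fingers": 0.02},
    {"dx": 0, "dy": 0, "dz": 0, "yaw": 0, "fingers": 0.02},
  ],
)

```text
time_s: 9.15
ee_pos: [0.5854, 0.1841, 0.1026]
ee_rot: [0.777, 3.043, 0.001]
contact_force: [-4.3, -1.7, 13.0]
gripper_width: 0.302
```

Emit:
move_arm(
  motion=[
    {"dx": 0, "dy": 0, "dz": 0, "yaw": 0, "fingers": 0.06},
    {"dx": 0, "dy": 0, "dz": 0, "yaw": 0, "fingers": 0.06},
    {"dx": 0, "dy": 0, "dz": 0, "yaw": 0, "fingers": 0.06},
    {"dx": 0, "dy": 0, "dz": 0, "yaw": 0, "fingers": 0.06},
    {"dx": 0, "dy": 0, "dz": 0, "yaw": 0, "fingers": 0.06},
    {"dx": 0, "dy": 0, "dz": 0, "yaw": 0, "fingers": 0.06},
  ],
)

```text
time_s: 9.65
ee_pos: [0.5851, 0.1841, 0.1011]
ee_rot: [-0.777, -3.044, 0.0]
contact_force: [-0.5, 0.1, 0.2]
gripper_width: 0.706
```

Emit:
move_arm(
  motion=[
    {"dx": 0, "dy": 0, "dz": -0.01, "yaw": 0, "fingers": 0.06},
    {"dx": 0, "dy": 0, "dz": -0.02, "yaw": 0, "fingers": 0.06},
    {"dx": 0, "dy": 0, "dz": -0.03, "yaw": 0, "fingers": 0.06},
    {"dx": 0, "dy": 0, "dz": -0.03, "yaw": 0, "fingers": 0.06},
    {"dx": 0, "dy": 0, "dz": -0.03, "yaw": 0, "fingers": 0.06},
    {"dx": 0, "dy": 0, "dz": -0.01, "yaw": 0, "fingers": 0.06},
    {"dx": 0, "dy": 0, "dz": 0, "yaw": 0, "fingers": 0.06},
  ],
)

```text
time_s: 10.23
ee_pos: [0.5859, 0.1843, 0.2351]
ee_rot: [0.776, 3.039, 0.004]
contact_force: [0.3, -0.5, -0.2]
gripper_width: 0.703
```

```bash
python3 - <<'E'
from h import *
s=observe();print(s["time_s"],s["ee_pos"],s["contact_force"],s["gripper_width"])
a=vision.snapshot("scene")[140:260,300:420];c=vision.snapshot("side")[150:270,213:333];w=vision.snapshot("wrist")[60:360,170:470]
cv2.imwrite("pics/w8.png",np.hstack([cv2.resize(x,(266,266)) for x in(a,c,w)]))
E
```

```text
10.2333 [0.58591632 0.1842992  0.23512766] [ 0.26013887 -0.45558136 -0.162236  ] 0.7025814772936483
```

View pics/w8.png

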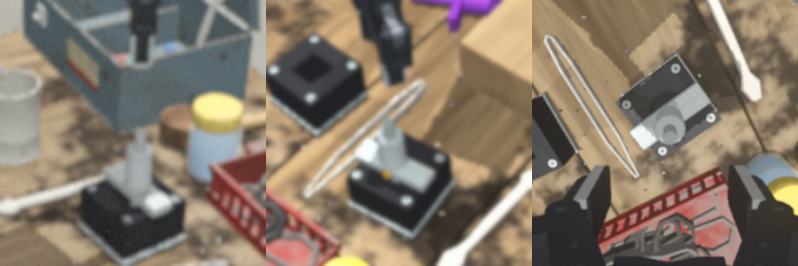

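The gauge stands upright in the round bore with its foot flat on the block, between the screws, and the gripper is clear above it. I'll hand it in.

```bash
python3 -c "
from bench import arm
print(arm.job_done())"
```

```text
the job is handed in; nothing more can be done
None
```

The depth gauge is standing in the round bore with its foot resting on the top of the block, and I handed the job in at about 10.4 s; no verdict was reported.

- **Pick-up:** I gripped the hub at 50 N, lifted the gauge out of the tin and turned it about 31° so the foot lay square to the block, clear of the corner screws.
- **Depth:** I lowered the rod into the bore and kept pushing until the tool stopped at z = 0.1026 m, the height expected with the foot on the block. The force rose to 13 N there. I held it for about 1.5 s, then opened the fingers and moved up about 13 cm.
- **Last checks:** All three camera views show the gauge upright, foot flat on the round-bore block and gripper clear. The wrist force was back near zero.
- **Rod on the bore floor:** I could not see this directly. I inferred it from the small force rise, about 2 N where I expected about 3.5 N, and from the geometry.
- **Bore position:** The measurements differed by a few millimetres, well within the 14 mm of clearance round the rod.

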